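Spring the battery door of the bench scale

ROBOT

A 6-joint arm with a two-finger parallel gripper is mounted at the origin on the work surface; the furniture and walls round the work are solid. World frame = base frame: x ahead of the robot, y to its left, z up, the work surface at z = 0. Lengths are in m, angles in degrees, forces in N, time in s.
With the tool pointing down it reaches from about 0.25 to 0.725 m from the base axis. Payload 9.7 kg.
Tool frame: the origin (TCP) lies at the very end of the fingers, on their centre line; the grasp point (between the pads) lies 19 mm behind it; x points along the fingers, z is the direction in which the jaws open and shut, and the axes are right-handed (so a half turn about x gives the same grasp; the last joint's range is limited). The gripper opens to 85 mm and grips with 20 to 120 N. Pads are 22 mm wide; open, the fingers measure 114 mm over their backs; the gripper's body (76 mm by 85 mm) begins 54 mm behind the grasp point. The pads swing forward as they close: fully open they stand 13 mm farther back than shut.
Start: joints at [-72.651, 4.979, 10.078, 95.1, 0, 90], TCP at [0.164, -0.525, 0.208] pointing down, gripper open.
Joint ranges: [-179.16, 179.16], [-48.56, 103.87], [-65.8, 70.77], [-126.05, 130.52], [-82.76, 87.17], [-180, 180]. Speed limits (degrees/s): [127.2, 127.2, 147.25, 180, 180, 180].

INTERFACE

Orientations are given as [roll, pitch, yaw] about the fixed x, y, z axes, in that order (R = Rz(yaw) Ry(pitch) Rx(roll)).
In Python, from workcell import sensors, vision, job_done gives the robot as it stands.
- The arm moves only by the tool carry_out, never from a script. Its argument "increments" is a list of rows, each a list of 7 numbers: the turn, a rotation vector about the tool's x, y, z in degrees, then the shift along the tool's x, y, z in mm, then the opening in per cent of the stroke, from 0 (shut) to 100 (fully open). A call has 1 to 12 rows; each row shifts and turns the commanded pose from where the row before left it, along the tool's axes as they then stand; what a row does not reach is not made up. A row lasts 1/8 s, in which the tool goes at most 62.5 mm and 10.7 degrees, less where a joint would pass 70% of its speed; a pose out of reach is approached as far as the arm can. A call is refused whole if a number of a shift passes 62.5 or a number of a turn 10.7, either way. A call with a gripper value outside its range is refused whole. The fingers move at their own pace and stop on an object; "squeeze" is the grip in N (left out, the last holds). Time passes only in rows, so rows that do not move let the fingers close. It gives the time, the measured TCP pose, the force and the opening at its end, in the units of the state.
- sensors.get_obs(): the state, without advancing time (a new reading comes with each control period).
- vision.camera(name): name is "side" or "top"; returns the picture (420x560x3 uint8, red, green, blue); there is no depth.
- vision.calibration(name): a dict with "camera_matrix" (3x3 intrinsics, pixels), "dist" ([k1, k2, p1, p2, k3] as OpenCV has them; the pictures are not rectified), "extrinsics" (4x4, takes a point from world to camera coordinates). Camera axes: x right, y up, looking along -z (the intrinsics and any distortion apply to the point x, -y, -z); pixel columns grow to the right and rows downward; lengths in m; the calibration is good to about 2 mm. A picture is of the moment at which its call begins. calibration takes no time and is no camera call.
- job_done(): hands the job in, once; it reports no verdict.
The state is a dict: "time": time; "q": joint angles; "qd": joint speeds; "joint_efforts": joint torques, N m; "ee_pos": TCP position; "tcp_rot": TCP orientation; "wrist_force": force on the tool from outside, world axes, zero at the start; "torque": the same for the moment, N m; "opening": finger opening in m.
Only numpy, scipy, OpenCV 4.12 (cv2) and the standard library are available. Lean on these libraries where they do the work, as an engineer would, in place of code of your own. Each camera call takes 0.05 s, during which the arm holds its last target.

TASK

The bench scale has gone dead and lies face down on its weighing pan: feel along the shallow groove beside the battery door for the flush release, press it so that the door springs ajar, then push the door right over with a fingertip until it rests leaning back and the cells lie open. Keep the touch gentle, because the scale rests on its load cell. Leave the cells in their well, the dish of spare cells and everything else standing as it is.

Things in the scene. Friction and masses are not known exactly. Their poses are not given: they have to be found in the camera images.
- bench_scale: white plastic bench scale lying FACE DOWN on its steel pan, 190 (x) x 230 (y) x 44 mm, heavy: it does not budge. Origin: centre of its footprint, at table height; z up. Its upturned underside is a flat panel at z = 44 mm with four rubber feet 4.5 mm proud at x = +-74, y = +-92. Flush battery door at x +12 to +73, y -34 to +34, hinged along its +x edge; finger groove on the door's -x side
- groove (a point): centre of the shallow finger groove, at panel level; axes as the scale's. At x = -9, y = 0 of the scale; 34 mm wide in x, 108 mm long in y, its floor 3 mm below the panel (z = 41 mm). In the floor, flush and of the same white with a hairline seam, lies the release: 32 (x) x 48 (y) mm, mid-width; its middle lies at an unknown y from -27 to +27 mm, to be felt for. The rest of the floor is rigid
- release (a joint): how far the release is pressed down, m: 0 at rest, flush with the groove's floor; 0.006 at its stop. About 1.5 N starts it, 4.5 N takes it to the stop; it springs back. Near 0.004 the catch lets go of the door. A flat fingertip presses it only while no part of the fingertip rests on the rigid floor or panel beside it
- battery_door (a joint): opening angle, rad: 0 shut and caught; about 1.17 ajar, where a spring lifts and holds it (in 0.6 s) once the catch lets go; 1.57 upright; 2.0 at its stop, leaning back. A 3 mm plate, 62 mm from hinge to free edge, 68 mm wide, light and free on its hinge: pushed less than upright it falls back to ajar, past upright it falls to the stop by itself
- door_hinge (a point): middle of the door's hinge line, which runs along the scale's y at x = 74.5 mm, z = 42.5 mm in the scale's frame
- door_edge (a point): middle of the door's free edge, moves with the door: just under panel level when shut, about 57 mm above the hinge when ajar; a catch rail hangs 8 mm under it. Pushing this edge level, towards the hinge, swings the door up and over
- cell_0: one of three round battery cells, 14.5 mm dia. x 50 mm, dark sleeve with a steel band, lying side by side along the scale's y in the well under the door, their tops 6 mm below the panel; origin at its middle, on its axis. Loose; to be left where it is
- cell_1: one of three round battery cells, 14.5 mm dia. x 50 mm, dark sleeve with a steel band, lying side by side along the scale's y in the well under the door, their tops 6 mm below the panel; origin at its middle, on its axis. Loose; to be left where it is
- cell_2: one of three round battery cells, 14.5 mm dia. x 50 mm, dark sleeve with a steel band, lying side by side along the scale's y in the well under the door, their tops 6 mm below the panel; origin at its middle, on its axis. Loose; to be left where it is
- steel_dish: round steel dish, 131 mm dia., 42 mm high, with three spare cells standing in it, left of the scale; origin at the centre of its underside. Bystander
- kitchen_timer: white mechanical kitchen timer, 60 x 64 x 66 mm, right of the scale; origin at the centre of its underside. Bystander
- thermometer: probe thermometer, 142 mm long, lying flat at the near left; origin at the middle of its underside. Bystander

How it is judged (in metres and radians):
On the way, in this order (a step that is already met when the one before it is completed fails the run):
1. the flush release is pressed in (value of joint release above 0.003 m).
2. the battery door has sprung ajar (value of joint battery_door above 0.7 rad).
At the end, for the whole second after the job is handed in: the battery door rests open past upright (more than 1.8 rad), the release has sprung back (less than 1.5 mm in), the three cells lie in their well (value of joint battery_door above 1.8 rad and value of joint release below 0.0015 m and distance between cell_0 and door_hinge below 0.056 m and distance between cell_1 and door_hinge below 0.0415 m and distance between cell_2 and door_hinge below 0.027 m); the robot touches nothing.
It fails at once if the scale is leaned on or struck with more than 40 N (contact force between any of the arm, the fingers and bench_scale above 40 N).
It fails at once if a cell is lifted out of its place in the well (more than 8 mm up, or carried 35 mm) (z of any of cell_0, cell_1, cell_2 in the frame of bench_scale above 0.03875 m or distance of any of cell_0, cell_1, cell_2 from where it was at the start of the episode above 0.035 m).
It fails at once if a bystander is moved more than 30 mm (distance of any of steel_dish, kitchen_timer, thermometer from where it was at the start of the episode above 0.03 m).
It also fails if it takes over 51 s, if anything falls off the work surface, if the arm or the gripper's body presses on something with over 40 N, if the wrist force passes 120 N, or if a joint passes its speed limit or range.

## Working session

There is one attempt and no reset: what is moved stays moved. The work goes in short steps, Python scripts to look and compute and a tool call to move; the robot and the scene stay as the last step left them, time stands still between calls to the robot, and variables do not carry over. Pictures are saved under pics/ and viewed, and the job is handed in when it is done.

Besides the shell and the picture viewer there is one more tool, called after "Call:" as name(argument=value, ...) on one line, values as JSON. carry_out: Moves the arm, as the interface text tells. Its arguments: {"type":"object","properties":{"increments":{"type":"array"},"squeeze":{"type":"number"}},"required":["increments"]}

```bash
mkdir -p pics; ls
python3 - <<'E'
from workcell import sensors, vision
import cv2,numpy as np
print(sensors.get_obs())
for n in("side","top"):
    cv2.imwrite(f"pics/{n}0.png",vision.camera(n)[:,:,::-1]); c=vision.calibration(n)
    for k in c: print(k,np.round(c[k],4).tolist())
E
```

```text
pics
{'time': 0.0, 'q': array([-7.26498623e+01,  5.01049146e+00,  1.00342365e+01,  9.51001889e+01,
        1.03676439e-03,  8.99994080e+01]), 'qd': array([ 0.02963089,  0.00204083, -0.02183926,  0.04485764,  0.0772047 ,
       -0.02176434]), 'joint_efforts': array([ 4.10454841e-04, -5.20387352e+01,  4.64803720e+01,  1.61914795e-02,
        8.82533777e-05, -4.31924150e-06]), 'ee_pos': array([ 0.16394144, -0.52471896,  0.20778699]), 'tcp_rot': array([179.22238595,  89.92354914, 106.57311487]), 'wrist_force': array([-0.09177044, -0.96592907,  0.13189389]), 'torque': array([-0.06840763,  0.04586486,  0.02828539]), 'opening': 0.08546692417289822}
camera_matrix [[394.1678, 0.0, 278.5435], [0.0, 394.1678, 204.2145], [0.0, 0.0, 1.0]]
dist [-0.0602, 0.0, 0.0, 0.0, 0.0]
extrinsics [[-0.6467, 0.7627, -0.0075, 0.246], [-0.567, -0.4741, 0.6736, 0.1713], [0.5102, 0.4399, 0.7391, -1.202], [0.0, 0.0, 0.0, 1.0]]
camera_matrix [[536.4986, 0.0, 279.9609], [0.0, 536.4986, 209.9175], [0.0, 0.0, 1.0]]
dist [-0.1444, 0.0, 0.0, 0.0, 0.0]
extrinsics [[0.0136, -0.9999, 0.005, -0.0142], [0.996, 0.014, 0.0887, -0.379], [-0.0888, 0.0037, 0.996, -1.4031], [0.0, 0.0, 0.0, 1.0]]
```

View pics/top0.png

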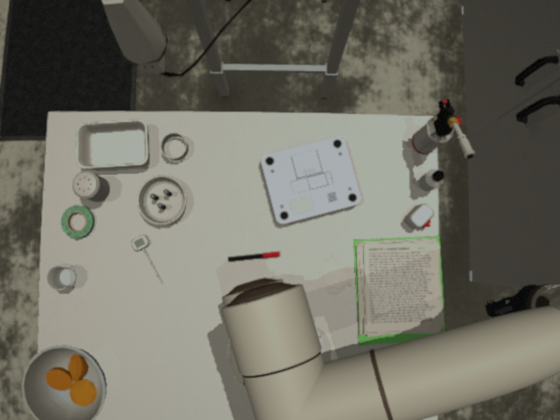

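View pics/side0.png

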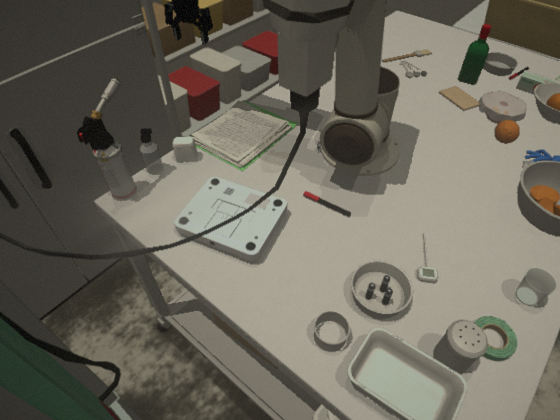

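Run:
```python
import cv2
a=cv2.imread("pics/top0.png")[125:235,245:375]
cv2.imwrite("pics/topz.png",cv2.resize(a,None,fx=5.4,fy=5.4,interpolation=cv2.INTER_CUBIC)[:600])
a=cv2.imread("pics/side0.png")[165:265,165:300]
cv2.imwrite("pics/sidez.png",cv2.resize(a,None,fx=5.8,fy=5.8,interpolation=cv2.INTER_CUBIC)[:600])
```

```text
(no output)
```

View pics/topz.png

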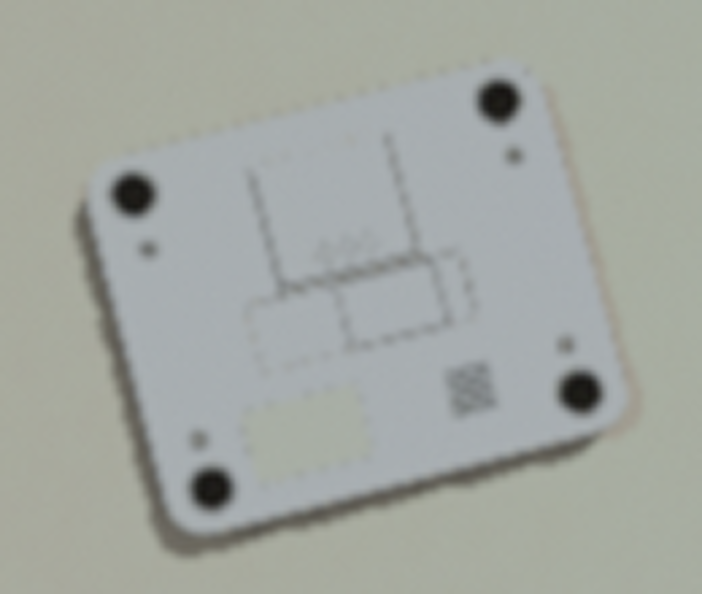

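View pics/sidez.png

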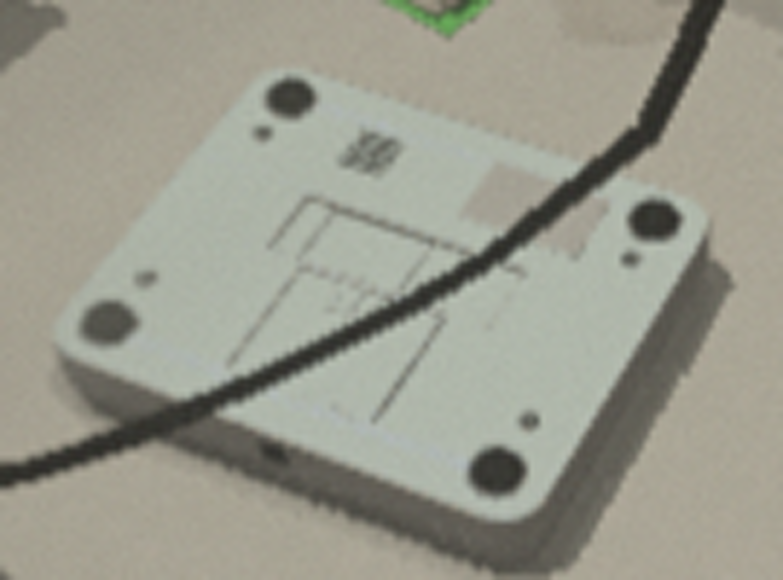

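```bash
cat > h.py <<'E'
import cv2,numpy as np
from workcell import vision
from scipy.spatial.transform import Rotation as R
def ray(n,p,z):
    c=vision.calibration(n);E=np.array(c["extrinsics"])
    u=cv2.undistortPoints(np.array(p,float).reshape(-1,1,2),np.array(c["camera_matrix"]),np.array(c["dist"]))[:,0]
    d=np.c_[u[:,0],-u[:,1],-np.ones(len(u))]@E[:3,:3]
    o=-E[:3,:3].T@E[:3,3]
    return o+d*((z-o[2])/d[:,2])[:,None]
def proj(n,P):
    c=vision.calibration(n);E=np.array(c["extrinsics"])
    q=np.atleast_2d(P)@E[:3,:3].T+E[:3,3]
    q=q*[1,-1,-1]
    return cv2.projectPoints(q,np.zeros(3),np.zeros(3),np.array(c["camera_matrix"]),np.array(c["dist"]))[0][:,0]
def fit(A,B): # 2D rigid A->B
    a,b=A.mean(0),B.mean(0);H=(A-a).T@(B-b);t=np.arctan2(H[0,1]-H[1,0],H[0,0]+H[1,1])
    M=np.array([[np.cos(t),-np.sin(t)],[np.sin(t),np.cos(t)]]);return t,M,b-M@a
E
python3 - <<'E'
from h import *
# feet order +x+y, +x-y, -x-y, -x+y
F=np.array([[74,92],[74,-92],[-74,-92],[-74,92]])/1000
res={}
for n,off,s,seeds in (("top",(245,125),5.4,[(133,194),(499,101),(580,391),(211,488)]),("side",(165,165),5.8,[(497,471),(108,323),(290,98),(655,220)])):
    g=cv2.cvtColor(cv2.imread(f"pics/{n}0.png"),cv2.COLOR_BGR2GRAY).astype(float);P=[]
    for s0 in seeds:
        x,y=(np.array(s0)+.5)/s-.5+off
        xi,yi=int(round(x)),int(round(y));r=6
        w=np.clip(130-g[yi-r:yi+r+1,xi-r:xi+r+1],0,None)
        Y,X=np.mgrid[yi-r:yi+r+1,xi-r:xi+r+1];w*=((X-x)**2+(Y-y)**2<36);P.append([(w*X).sum()/w.sum(),(w*Y).sum()/w.sum()])
    W=ray(n,P,.0475)[:,:2]
    t,M,o=fit(F,W);print(n,np.degrees(t),o,"res mm",np.round((W-F@M.T-o)*1000,1).tolist())
    res[n]=(M,o)
M,o=res["top"]
px=np.array([(343,310),(440,290),(255,335),(468,287),(283,290),(415,258),(250,170),(388,135)],float)
w=ray("top",(px+.5)/5.4-.5+[245,125],.044)[:,:2]
print(np.round((w-o)@M*1000,1))
E
```

```text
top 15.541114223523932 [ 0.45894818 -0.08756219] res mm [[-0.1, -0.0], [-0.3, 0.1], [0.2, -0.0], [0.2, -0.1]]
side 15.471823127171024 [ 0.46012091 -0.08508655] res mm [[-0.2, -0.3], [-0.5, 0.3], [0.2, 0.4], [0.6, -0.4]]
[[ -6.    8.1]
 [ -8.5 -39.9]
 [ -7.   52.4]
 [-10.5 -53.5]
 [ 10.8  33.7]
 [  9.7 -32.3]
 [ 71.8  34. ]
 [ 71.5 -35.5]]
```

```bash
cat >> h.py <<'E'
TH=np.radians(15.5);MS=np.array([[np.cos(TH),-np.sin(TH)],[np.sin(TH),np.cos(TH)]]);OS=np.array([.4593,-.0867])
def s2w(x,y): return MS@np.array([x,y])/1000+OS
def state():
    from workcell import sensors
    s=sensors.get_obs();T=R.from_euler("xyz",s["tcp_rot"],degrees=True)
    p=s["ee_pos"];print("t",round(s["time"],2),"scale xy mm",np.round((p[:2]-OS)@MS*1000,1),"z",round(p[2]*1000,1),"F",np.round(s["wrist_force"],2),"open",round(s["opening"]*1000,1))
    return s,T
def togo(x,y,z):
    s,T=state();d=np.r_[s2w(x,y),z/1000]-s["ee_pos"]
    print("shift tool mm",np.round(T.inv().apply(d)*1000,1))
    D=np.c_[[0,0,-1],np.zeros(3),np.r_[MS[:,1],0]];D[:,1]=np.cross(D[:,2],D[:,0])
    for sg in(1,-1):
        G=R.from_matrix(D*[1,sg,sg]);print("turn tool deg",np.round((T.inv()*G).as_rotvec(degrees=True),2))
    print("tool axes in scale/world:\n",np.round(T.as_matrix(),3))
E
python3 - <<'E'
from h import *
togo(-9,-16,150)
E
```

```text
t 0.1 scale xy mm [-401.7 -343.2] z 207.9 F [-0.54 -0.46 -0.27] open 85.1
shift tool mm [  58.2  403.  -314.3]
turn tool deg [-1.7815e+02 -0.0000e+00 -1.1000e-01]
turn tool deg [ 1.85 -0.07  0.  ]
tool axes in scale/world:
 [[-0.     0.954  0.298]
 [ 0.001  0.298 -0.954]
 [-1.    -0.    -0.001]]
```

Call:
carry_out(increments=[[0, 0, 0, 0, 33.6, -26.2, 0], [0, 0, 0, 0, 33.6, -26.2, 0], [0, 0, 0, 0, 33.6, -26.2, 0], [0, 0, 0, 0, 33.6, -26.2, 0], [0, 0, 0, 0, 33.6, -26.2, 0], [0, 0, 0, 0, 33.6, -26.2, 0], [0, 0, 0, 0, 33.6, -26.2, 0], [0, 0, 0, 0, 33.6, -26.2, 0], [0, 0, 0, 15, 33.6, -26.2, 0], [0, 0, 0, 15, 33.6, -26.2, 0], [0, 0, 0, 15, 33.6, -26.2, 0], [1.85, 0, 0, 15, 33.6, -26.2, 0]], squeeze=20)

```text
time: 1.6
ee_pos: [0.4556, -0.1033, 0.1478]
tcp_rot: [-108.6, 90.0, 176.8]
wrist_force: [-0.5, 0.4, 0.7]
opening: -0.0002
```

Call:
carry_out(increments=[[0, 0, 0, 0, 0, 0, 0], [0, 0, 0, 0, 0, 0, 0]])

```text
time: 1.85
ee_pos: [0.4548, -0.1047, 0.1485]
tcp_rot: [-94.4, 90.0, -168.9]
wrist_force: [-0.4, -1.3, 0.4]
opening: 0.0002
```

Run:
```python
from h import *
togo(-9,-16,60)
for n in("side","top"):
    cv2.imwrite(f"pics/{n}1.png",vision.camera(n)[:,:,::-1])
a=cv2.imread("pics/side1.png")[100:265,140:340]
cv2.imwrite("pics/side1z.png",cv2.resize(a,None,fx=3.6,fy=3.6,interpolation=cv2.INTER_CUBIC))
```

```text
t 1.85 scale xy mm [ -9.1 -16.2] z 148.5 F [-0.42 -1.33  0.4 ] open 0.2
shift tool mm [88.5  0.2 -0.2]
turn tool deg [-1.7995e+02 -5.0000e-02 -0.0000e+00]
turn tool deg [ 0.05 -0.    0.03]
tool axes in scale/world:
 [[-0.001  0.963  0.268]
 [-0.     0.268 -0.963]
 [-1.    -0.001 -0.   ]]
```

View pics/side1z.png

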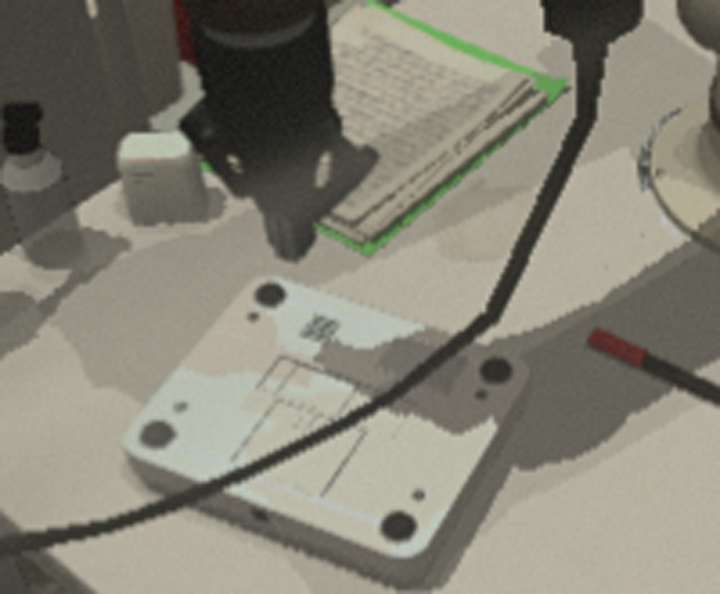

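Call:
carry_out(increments=[[0, 0, 0, 30, 0, 0, 0], [0, 0, 0, 30, 0, 0, 0], [0, 0, 0, 20, 0, 0, 0], [0, 0, 0, 15, 0, 0, 0], [0, 0, 0, 5, 0, 0, 0], [0, 0, 0, 0, 0, 0, 0]])

```text
time: 2.7
ee_pos: [0.4552, -0.1049, 0.0488]
tcp_rot: [59.2, 90.0, -15.3]
wrist_force: [-0.3, 0.4, -0.2]
opening: -0.0002
```

Run:
```python
from h import *
togo(-9,-16,41)
```

```text
t 2.7 scale xy mm [ -8.8 -16.4] z 48.8 F [-0.32  0.4  -0.2 ] open -0.2
shift tool mm [ 7.8 -0.2 -0.4]
turn tool deg [ 1.7998e+02 -3.0000e-02 -2.0000e-02]
turn tool deg [-0.02  0.01 -0.02]
tool axes in scale/world:
 [[ 0.     0.964  0.267]
 [-0.     0.267 -0.964]
 [-1.     0.     0.   ]]
```

Call:
carry_out(increments=[[0, 0, 0, 3, 0, 0, 0], [0, 0, 0, 2, 0, 0, 0], [0, 0, 0, 1, 0, 0, 0], [0, 0, 0, 1, 0, 0, 0], [0, 0, 0, 0, 0, 0, 0]])

```text
time: 3.32
ee_pos: [0.4551, -0.1046, 0.0414]
tcp_rot: [-151.6, 90.0, 133.9]
wrist_force: [-0.2, -0.2, -0.3]
opening: -0.0
```

Call:
carry_out(increments=[[0, 0, 0, 1, 0, 0, 0], [0, 0, 0, 1, 0, 0, 0], [0, 0, 0, 0, 0, 0, 0]])

```text
time: 3.7
ee_pos: [0.455, -0.1046, 0.0394]
tcp_rot: [-123.4, 90.0, 162.1]
wrist_force: [0.9, -0.0, -0.1]
opening: -0.0001
```

Call:
carry_out(increments=[[0, 0, 0, 1, 0, 0, 0], [0, 0, 0, 0, 0, 0, 0]])

```text
time: 3.95
ee_pos: [0.455, -0.1046, 0.0384]
tcp_rot: [-113.1, 90.0, 172.4]
wrist_force: [-0.1, 0.6, 0.1]
opening: -0.0001
```

Call:
carry_out(increments=[[0, 0, 0, 1, 0, 0, 0], [0, 0, 0, 0, 0, 0, 0]])

```text
time: 4.2
ee_pos: [0.4551, -0.1046, 0.0374]
tcp_rot: [-113.2, 90.0, 172.3]
wrist_force: [-0.1, 1.0, -0.6]
opening: 0.0001
```

Call:
carry_out(increments=[[0, 0, 0, 1, 0, 0, 0], [0, 0, 0, 0, 0, 0, 0]])

```text
time: 4.45
ee_pos: [0.4551, -0.1046, 0.0364]
tcp_rot: [-121.4, 90.0, 164.1]
wrist_force: [-0.1, 0.0, 0.4]
opening: 0.0002
```

Run:
```python
from h import *
a=vision.camera("side")[:,:,::-1][150:270,140:300]
cv2.imwrite("pics/s2.png",cv2.resize(a,None,fx=4.5,fy=4.5,interpolation=cv2.INTER_CUBIC))
s,T=state(); print(proj("side",s["ee_pos"]), s["joint_efforts"])
```

```text
t 4.5 scale xy mm [ -8.9 -16.2] z 36.4 F [-0.1   0.39 -1.14] open -0.2
[[227.43547914 209.22148303]] [-4.14459764e-04 -3.94812226e+01  4.63257873e+01 -8.24125746e-03
  1.62093634e-04  3.04046716e-05]
```

View pics/s2.png

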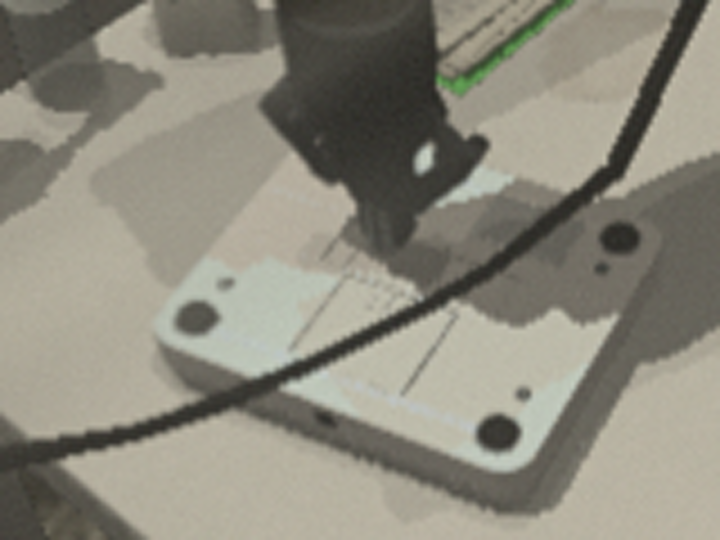

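Call:
carry_out(increments=[[0, 0, 0, 1, 0, 0, 0], [0, 0, 0, 0, 0, 0, 0]])

```text
time: 4.75
ee_pos: [0.4551, -0.1046, 0.0354]
tcp_rot: [-116.5, 90.0, 169.0]
wrist_force: [-0.3, 0.6, -0.3]
opening: 0.0003
```

Call:
carry_out(increments=[[0, 0, 0, 1, 0, 0, 0], [0, 0, 0, 0, 0, 0, 0]])

```text
time: 5.0
ee_pos: [0.4551, -0.1046, 0.0344]
tcp_rot: [-117.1, 90.0, 168.4]
wrist_force: [-0.2, -0.6, 0.3]
opening: -0.0004
```

Run:
```python
from h import *
s,T=state(); print(s["joint_efforts"])
a=vision.camera("side")[:,:,::-1][150:270,140:300]
cv2.imwrite("pics/s3.png",cv2.resize(a,None,fx=4.5,fy=4.5,interpolation=cv2.INTER_CUBIC))
```

```text
t 5.0 scale xy mm [ -8.9 -16.1] z 34.4 F [-0.22 -0.58  0.28] open -0.4
[ 4.04210553e-06 -3.95263410e+01  4.63224649e+01 -2.58429861e-02
  1.94193294e-04 -5.59507725e-05]
```

View pics/s3.png

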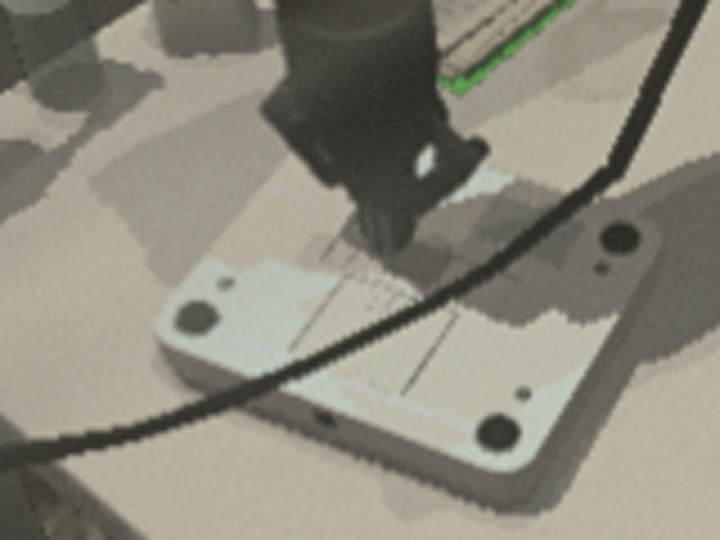

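Call:
carry_out(increments=[[0, 0, 0, 1, 0, 0, 0], [0, 0, 0, 0, 0, 0, 0]])

```text
time: 5.3
ee_pos: [0.4551, -0.1047, 0.0334]
tcp_rot: [-114.6, 90.0, 170.9]
wrist_force: [0.5, 0.4, 0.4]
opening: -0.0002
```

Call:
carry_out(increments=[[0, 0, 0, 1, 0, 0, 0], [0, 0, 0, 0, 0, 0, 0]])

```text
time: 5.55
ee_pos: [0.455, -0.1046, 0.0324]
tcp_rot: [-119.6, 90.0, 165.9]
wrist_force: [-0.9, -1.0, 0.8]
opening: 0.0005
```

Run:
```python
from h import *
s,T=state(); print(s["joint_efforts"])
a=vision.camera("side")[:,:,::-1][150:270,140:300]
cv2.imwrite("pics/s4.png",a)
b=cv2.imread("pics/s3.png")
for r,n in((a[165-150:215-150,200-140:250-140],"s4"),): cv2.imwrite("pics/s4z.png",cv2.resize(r,None,fx=12,fy=12,interpolation=cv2.INTER_CUBIC))
print(proj("side",np.array([s["ee_pos"],s["ee_pos"]+[0,0,.005]])))
```

```text
t 5.55 scale xy mm [ -8.9 -16.1] z 32.4 F [-0.88 -0.99  0.78] open 0.5
[ 4.82912001e-04 -3.95486820e+01  4.62893844e+01 -2.58610683e-02
  2.45635383e-04  2.16252317e-05]
[[227.61273424 210.28376734]
 [227.40755933 208.96440094]]
```

View pics/s4z.png

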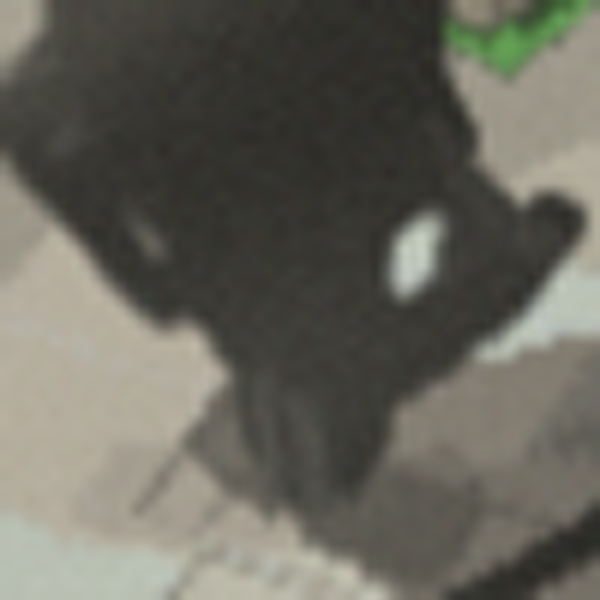

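Call:
carry_out(increments=[[0, 0, 0, 1, 0, 0, 0], [0, 0, 0, 0, 0, 0, 0]])

```text
time: 5.85
ee_pos: [0.4551, -0.1046, 0.0314]
tcp_rot: [-118.8, 90.0, 166.7]
wrist_force: [-0.2, 0.7, -0.2]
opening: 0.0001
```

Call:
carry_out(increments=[[0, 0, 0, 1, 0, 0, 0], [0, 0, 0, 0, 0, 0, 0]])

```text
time: 6.1
ee_pos: [0.4551, -0.1046, 0.0304]
tcp_rot: [-127.7, 90.0, 157.8]
wrist_force: [0.6, -0.3, -0.2]
opening: 0.0
```

Run:
```python
from h import *
s,T=state(); print(s["joint_efforts"])
a=vision.camera("side")[:,:,::-1]
r=a[150:270,140:300]; cv2.imwrite("pics/s5z.png",cv2.resize(r,None,fx=4.5,fy=4.5,interpolation=cv2.INTER_CUBIC))
a=vision.camera("top")[:,:,::-1]
r=a[115:235,235:395]; cv2.imwrite("pics/t5z.png",cv2.resize(r,None,fx=4.5,fy=4.5,interpolation=cv2.INTER_CUBIC))
```

```text
t 6.1 scale xy mm [ -8.9 -16.2] z 30.4 F [ 0.57 -0.32 -0.21] open 0.0
[-3.05371395e-04 -3.95712984e+01  4.62555563e+01 -2.59973458e-02
  1.44474952e-04 -3.14075260e-05]
```

View pics/s5z.png

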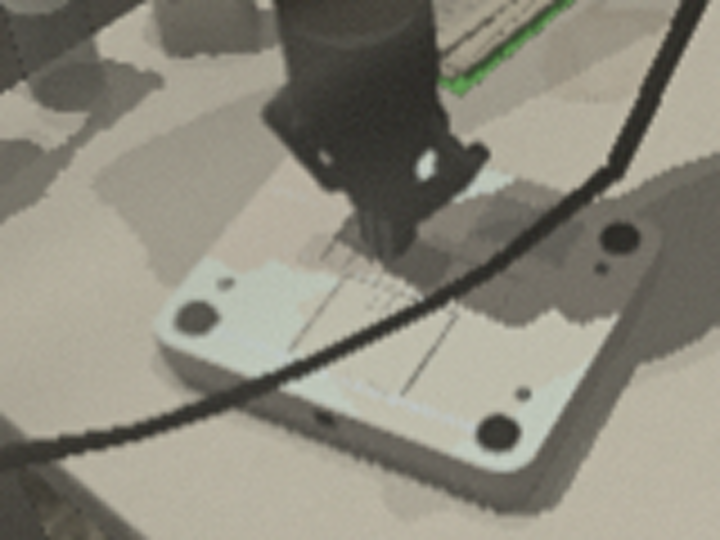

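View pics/t5z.png

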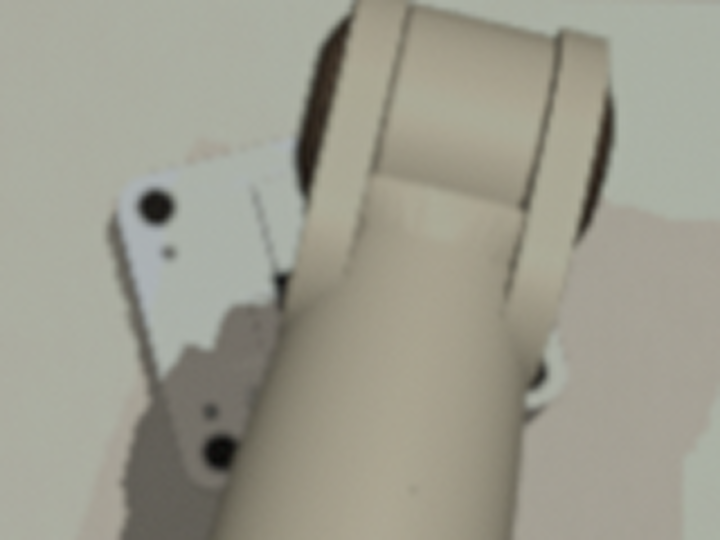

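Call:
carry_out(increments=[[0, 0, 0, 1, 0, 0, 0], [0, 0, 0, 0, 0, 0, 0]])

```text
time: 6.45
ee_pos: [0.455, -0.1046, 0.0294]
tcp_rot: [-120.5, 90.0, 165.0]
wrist_force: [-1.2, 0.1, 0.2]
opening: -0.0001
```

Run:
```python
from h import *
s,T=state(); print(s["joint_efforts"][:4])
```

```text
t 6.45 scale xy mm [ -8.9 -16.1] z 29.4 F [-1.24  0.13  0.21] open -0.1
[-1.87908777e-04 -3.95905995e+01  4.62483108e+01 -2.62650847e-02]
```

Call:
carry_out(increments=[[0, 0, 0, 1, 0, 0, 0], [0, 0, 0, 0, 0, 0, 0]])

```text
time: 6.7
ee_pos: [0.4551, -0.1046, 0.0284]
tcp_rot: [-122.3, 90.0, 163.2]
wrist_force: [0.1, 0.1, -0.5]
opening: -0.0
```

Run:
```python
from h import *
s,T=state(); print(s["joint_efforts"][:4])
```

```text
t 6.7 scale xy mm [ -8.9 -16.1] z 28.4 F [ 0.15  0.09 -0.55] open -0.0
[ 8.46362400e-04 -3.95946193e+01  4.62209094e+01 -2.60374061e-02]
```

Call:
carry_out(increments=[[0, 0, 0, 1, 0, 0, 0], [0, 0, 0, 0, 0, 0, 0]])

```text
time: 6.95
ee_pos: [0.4551, -0.1046, 0.0274]
tcp_rot: [-116.0, 90.0, 169.5]
wrist_force: [-0.1, -0.8, -0.2]
opening: 0.0002
```

Call:
carry_out(increments=[[0, 0, 0, 1, 0, 0, 0], [0, 0, 0, 0, 0, 0, 0]])

```text
time: 7.2
ee_pos: [0.4551, -0.1046, 0.0264]
tcp_rot: [-121.8, 90.0, 163.7]
wrist_force: [0.2, 0.7, -0.3]
opening: -0.0003
```

Run:
```python
from h import *
s,T=state(); print(s["joint_efforts"][:4])
a=vision.camera("side")[:,:,::-1]
r=a[150:270,140:300]; cv2.imwrite("pics/s6z.png",cv2.resize(r,None,fx=4.5,fy=4.5,interpolation=cv2.INTER_CUBIC))
```

```text
t 7.2 scale xy mm [ -8.9 -16.2] z 26.4 F [ 0.19  0.74 -0.26] open -0.3
[-2.43195764e-04 -3.96179938e+01  4.61853433e+01 -2.61518994e-02]
```

View pics/s6z.png

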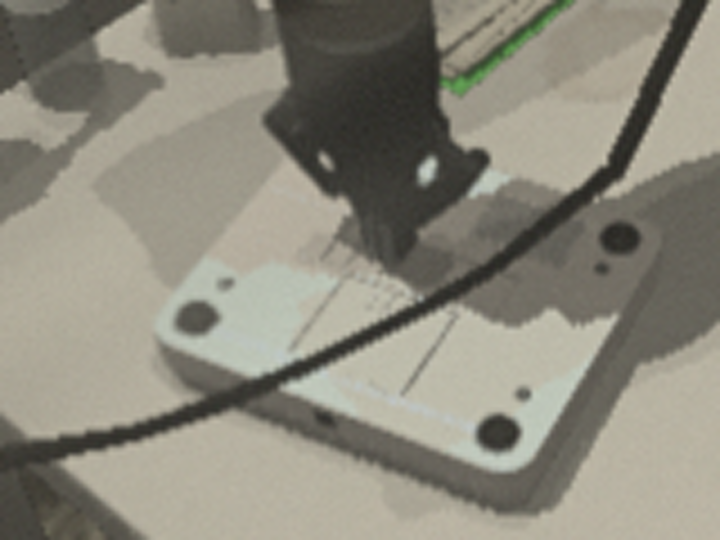

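Call:
carry_out(increments=[[0, 0, 0, 1, 0, 0, 0], [0, 0, 0, 0, 0, 0, 0]])

```text
time: 7.5
ee_pos: [0.4551, -0.1046, 0.0254]
tcp_rot: [-126.6, 90.0, 158.9]
wrist_force: [0.6, -0.2, 1.0]
opening: 0.0002
```

Run:
```python
from h import *
s,T=state(); print(s["joint_efforts"][:4])
```

```text
t 7.5 scale xy mm [ -8.9 -16.1] z 25.4 F [ 0.56 -0.19  0.99] open 0.2
[-1.26684376e-04 -3.96349025e+01  4.61738992e+01 -2.63364217e-02]
```

Call:
carry_out(increments=[[0, 0, 0, 1, 0, 0, 0], [0, 0, 0, 0, 0, 0, 0]])

```text
time: 7.75
ee_pos: [0.455, -0.1046, 0.0244]
tcp_rot: [-126.6, 90.0, 158.9]
wrist_force: [-0.2, -0.1, -0.3]
opening: -0.0
```

Run:
```python
from h import *
s,T=state(); print(s["joint_efforts"][:4])
```

```text
t 7.75 scale xy mm [ -8.9 -16.1] z 24.4 F [-0.24 -0.07 -0.28] open -0.0
[-6.93578259e-04 -3.96427310e+01  4.61495233e+01 -2.62288086e-02]
```

Call:
carry_out(increments=[[0, 0, 0, 1, 0, 0, 0], [0, 0, 0, 0, 0, 0, 0]])

```text
time: 8.0
ee_pos: [0.455, -0.1046, 0.0234]
tcp_rot: [-122.6, 90.0, 162.9]
wrist_force: [-0.1, -0.3, 0.3]
opening: 0.0002
```

Run:
```python
from h import *
s,T=state(); print(s["joint_efforts"][:4])
```

```text
t 8.0 scale xy mm [ -8.9 -16.1] z 23.4 F [-0.09 -0.35  0.26] open 0.2
[-1.12972518e-05 -3.96543467e+01  4.61308300e+01 -2.63281254e-02]
```

Run:
```python
from h import *
s,T=state()
a=vision.camera("side")[:,:,::-1]
cv2.imwrite("pics/s7.png",a)
r=a[180:225,200:255]; cv2.imwrite("pics/s7z.png",cv2.resize(r,None,fx=13,fy=13,interpolation=cv2.INTER_CUBIC))
P=[np.r_[s["ee_pos"][:2],z] for z in(.0234,.035,.041,.044,.05,.06,.08)]
print((proj("side",P)-[200,180]+.5)*13-.5)
```

```text
t 8.0 scale xy mm [ -8.9 -16.1] z 23.4 F [-0.09 -0.35  0.26] open 0.2
[[369.77151467 430.20198975]
 [363.63370465 390.74547469]
 [360.41903796 370.06750583]
 [358.80135141 359.65862082]
 [355.54506176 338.69954779]
 [350.05513631 303.34335168]
 [338.83404363 230.9976138 ]]
```

View pics/s7z.png

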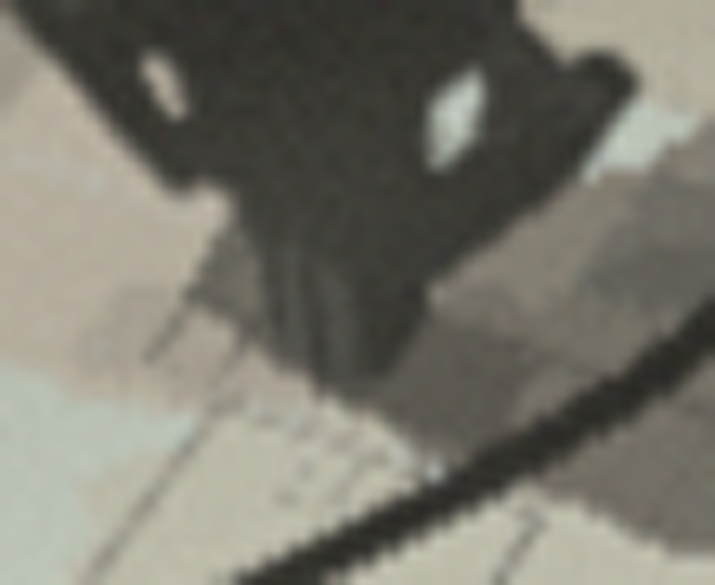

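Run:
```python
from h import *
for z in(.041,.044,.05):
  for hy in(5,10,14):
    print(z,hy,np.round((proj("side",[np.r_[s2w(-8.9+dx,-16.1+dy),z] for dx,dy in((11,hy),(11,-hy),(-11,hy),(-11,-hy))])-[200,180]+.5)*13-.5).tolist())
```

```text
0.041 5 [[355.0, 417.0], [309.0, 401.0], [411.0, 340.0], [366.0, 324.0]]
0.041 10 [[377.0, 425.0], [287.0, 393.0], [434.0, 347.0], [344.0, 316.0]]
0.041 14 [[396.0, 432.0], [269.0, 387.0], [452.0, 354.0], [326.0, 310.0]]
0.044 5 [[353.0, 407.0], [308.0, 391.0], [410.0, 329.0], [365.0, 313.0]]
0.044 10 [[376.0, 415.0], [285.0, 383.0], [432.0, 337.0], [342.0, 305.0]]
0.044 14 [[394.0, 422.0], [267.0, 376.0], [451.0, 343.0], [325.0, 299.0]]
0.05 5 [[350.0, 386.0], [304.0, 370.0], [407.0, 308.0], [362.0, 292.0]]
0.05 10 [[373.0, 394.0], [281.0, 362.0], [429.0, 316.0], [339.0, 284.0]]
0.05 14 [[391.0, 401.0], [263.0, 355.0], [448.0, 322.0], [321.0, 278.0]]
```

Call:
carry_out(increments=[[0, 0, 0, 1, 0, 0, 0], [0, 0, 0, 1, 0, 0, 0], [0, 0, 0, 0, 0, 0, 0]])

```text
time: 8.43
ee_pos: [0.4551, -0.1046, 0.0214]
tcp_rot: [-132.3, 90.0, 153.2]
wrist_force: [-0.2, -0.6, 0.3]
opening: 0.0001
```

Call:
carry_out(increments=[[0, 0, 0, 1, 0, 0, 0], [0, 0, 0, 1, 0, 0, 0], [0, 0, 0, 0, 0, 0, 0]])

```text
time: 8.8
ee_pos: [0.4551, -0.1046, 0.0194]
tcp_rot: [-127.7, 90.0, 157.8]
wrist_force: [-0.1, -1.0, 0.0]
opening: -0.0001
```

Run:
```python
from h import *
s,T=state(); print(s["joint_efforts"][:4])
a=vision.camera("side")[:,:,::-1]
cv2.imwrite("pics/s8.png",a)
r=a[180:225,200:255]; cv2.imwrite("pics/s8z.png",cv2.resize(r,None,fx=13,fy=13,interpolation=cv2.INTER_CUBIC))
```

```text
t 8.8 scale xy mm [ -8.9 -16.1] z 19.4 F [-0.08 -0.97  0.02] open -0.1
[-4.17558920e-05 -3.96864152e+01  4.60288596e+01 -2.75711250e-02]
```

View pics/s8z.png

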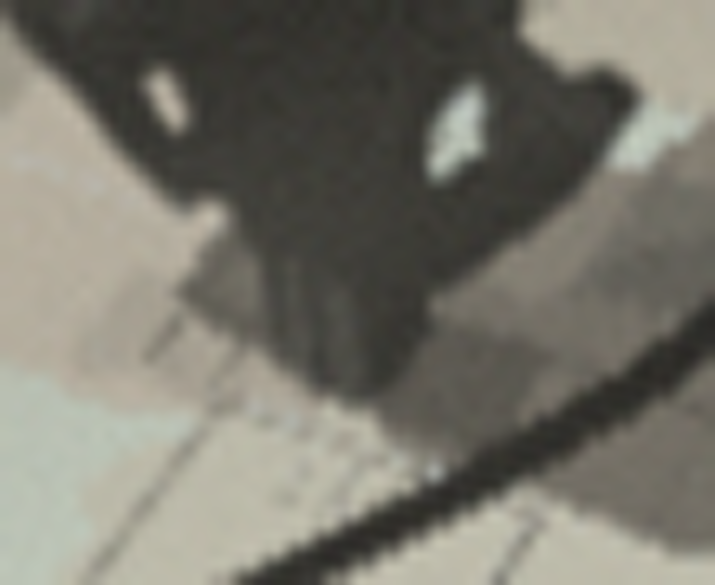

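Call:
carry_out(increments=[[0, 0, 0, 1, 0, 0, 0], [0, 0, 0, 1, 0, 0, 0], [0, 0, 0, 0, 0, 0, 0]])

```text
time: 9.22
ee_pos: [0.4552, -0.1047, 0.0175]
tcp_rot: [63.8, 90.0, -10.7]
wrist_force: [-0.5, 0.1, 1.6]
opening: 0.0
```

Call:
carry_out(increments=[[0, 0, 0, 1, 0, 0, 0], [0, 0, 0, 1, 0, 0, 0], [0, 0, 0, 0, 0, 0, 0]])

```text
time: 9.6
ee_pos: [0.4552, -0.1047, 0.0155]
tcp_rot: [55.0, 90.0, -19.5]
wrist_force: [-0.4, 0.3, 2.8]
opening: 0.0001
```

Run:
```python
from h import *
s,T=state(); print(s["joint_efforts"][:4])
```

```text
t 9.6 scale xy mm [ -8.8 -16.2] z 15.5 F [-0.37  0.34  2.81] open 0.1
[-9.32672810e-04 -3.85405147e+01  4.47405446e+01 -1.29297199e-01]
```

Call:
carry_out(increments=[[0, 0, 0, 1, 0, 0, 0], [0, 0, 0, 0, 0, 0, 0]])

```text
time: 9.85
ee_pos: [0.4552, -0.1047, 0.0145]
tcp_rot: [55.1, 90.0, -19.4]
wrist_force: [-0.7, -0.2, 3.0]
opening: 0.0001
```

Run:
```python
from h import *
s,T=state(); print(s["joint_efforts"][:4])
```

```text
t 9.85 scale xy mm [ -8.8 -16.2] z 14.5 F [-0.72 -0.19  3.  ] open 0.1
[-4.92201681e-03 -3.82821608e+01  4.44161654e+01 -1.15518859e-01]
```

Call:
carry_out(increments=[[0, 0, 0, 1, 0, 0, 0], [0, 0, 0, 0, 0, 0, 0]])

```text
time: 10.1
ee_pos: [0.4552, -0.1047, 0.0135]
tcp_rot: [49.6, 90.0, -24.9]
wrist_force: [-0.0, 0.2, 2.7]
opening: 0.0001
```

Call:
carry_out(increments=[[0, 0, 0, 0.7, 0, 0, 0], [0, 0, 0, 0, 0, 0, 0], [0, 0, 0, 0, 0, 0, 0], [0, 0, 0, 0, 0, 0, 0], [0, 0, 0, 0, 0, 0, 0]])

```text
time: 10.72
ee_pos: [0.4554, -0.1047, 0.0131]
tcp_rot: [64.5, 90.0, -10.0]
wrist_force: [0.0, -0.9, 0.9]
opening: -0.0
```

Run:
```python
from h import *
s,T=state(); print(s["joint_efforts"][:4])
a=vision.camera("side")[:,:,::-1]
cv2.imwrite("pics/s9.png",a)
r=a[150:270,140:300]; cv2.imwrite("pics/s9z.png",cv2.resize(r,None,fx=4.5,fy=4.5,interpolation=cv2.INTER_CUBIC))
```

```text
t 10.72 scale xy mm [ -8.6 -16.3] z 13.1 F [ 0.   -0.92  0.89] open -0.0
[ -0.05680302 -36.81102276  42.74187684   0.30572098]
```

View pics/s9z.png

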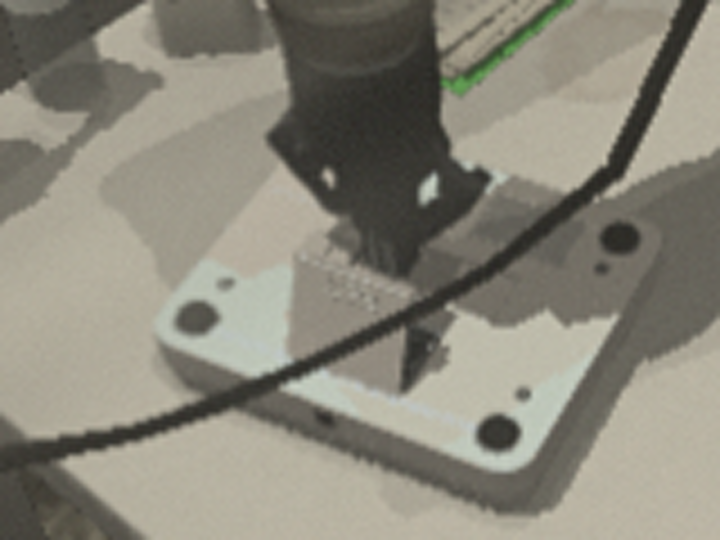

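Run:
```python
from h import *
state()
for th in(.5,.7,.8,.9,1.0,1.17):
    x=74.5-62*np.cos(th);z=42.5+62*np.sin(th)
    print(th,np.round((proj("side",[np.r_[s2w(x,y),z/1000] for y in(-34,34)])-[140,150]+.5)*4.5).tolist())
```

```text
t 10.78 scale xy mm [ -8.6 -16.3] z 13.0 F [ 1.89  1.95 10.52] open 0.2
0.5 [[333.0, 251.0], [444.0, 291.0]]
0.7 [[324.0, 247.0], [436.0, 287.0]]
0.8 [[318.0, 246.0], [431.0, 287.0]]
0.9 [[313.0, 247.0], [426.0, 288.0]]
1.0 [[307.0, 249.0], [421.0, 290.0]]
1.17 [[296.0, 255.0], [411.0, 296.0]]
```

Call:
carry_out(increments=[[0, 0, 0, -3, 0, 0, 0], [0, 0, 0, -5, 0, 0, 0], [0, 0, 0, -10, 0, 0, 0], [0, 0, 0, -15, 0, -4, 0], [0, 0, 0, -14, 0, -6, 0], [0, 0, 0, 0, 0, -6, 0], [0, 0, 0, 0, 0, 0, 0]])

```text
time: 11.65
ee_pos: [0.4507, -0.0887, 0.0597]
tcp_rot: [-127.1, 90.0, 158.5]
wrist_force: [-0.5, -0.8, 0.2]
opening: -0.0002
```

Run:
```python
from h import *
togo(70,0,60)
a=vision.camera("side")[:,:,::-1]
r=a[130:250,140:300]; cv2.imwrite("pics/s10z.png",cv2.resize(r,None,fx=4.5,fy=4.5,interpolation=cv2.INTER_CUBIC))
```

```text
t 11.65 scale xy mm [-8.9  0.4] z 59.7 F [-0.5  -0.84  0.2 ] open -0.2
shift tool mm [-0.3 78.9  0.4]
turn tool deg [-179.96   -0.     -0.  ]
turn tool deg [ 0.04 -0.    0.  ]
tool axes in scale/world:
 [[-0.     0.963  0.268]
 [ 0.     0.268 -0.963]
 [-1.    -0.    -0.   ]]
```

View pics/s10z.png

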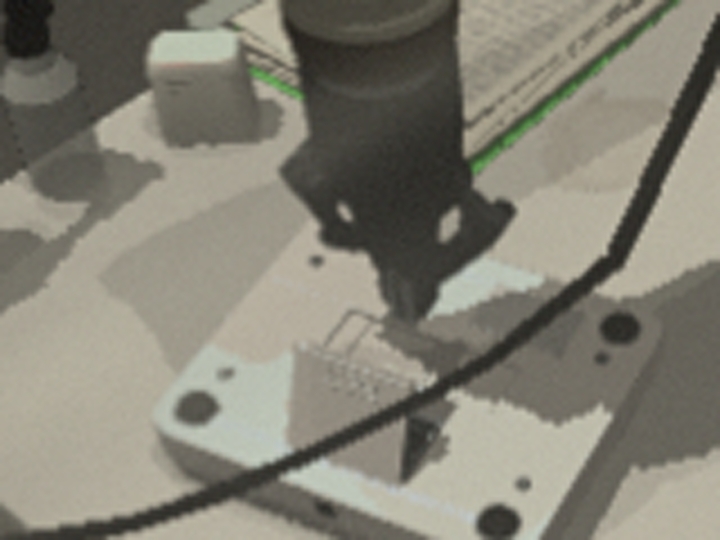

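Call:
carry_out(increments=[[0, 0, 0, 0, 8, 0, 0], [0, 0, 0, 0, 10, 0, 0], [0, 0, 0, 0, 10, 0, 0], [0, 0, 0, 0, 6, 0, 0], [0, 0, 0, 0, 4, 0, 0], [0, 0, 0, 0, 4, 0, 0], [0, 0, 0, 0, 4, 0, 0], [0, 0, 0, 0, 4, 0, 0]])

```text
time: 12.7
ee_pos: [0.4992, -0.0758, 0.0598]
tcp_rot: [82.5, 90.0, 8.0]
wrist_force: [0.0, 0.2, 0.1]
opening: 0.0004
```

Run:
```python
from h import *
togo(70,0,60)
a=vision.camera("side")[:,:,::-1]
r=a[130:250,140:300]; cv2.imwrite("pics/s11z.png",cv2.resize(r,None,fx=4.5,fy=4.5,interpolation=cv2.INTER_CUBIC))
```

```text
t 12.7 scale xy mm [41.4 -0.2] z 59.8 F [0.05 0.19 0.09] open 0.4
shift tool mm [-0.2 28.6 -0.2]
turn tool deg [ 1.7999e+02 -1.0000e-02 -0.0000e+00]
turn tool deg [-0.01  0.   -0.  ]
tool axes in scale/world:
 [[ 0.     0.964  0.267]
 [ 0.     0.267 -0.964]
 [-1.     0.     0.   ]]
```

View pics/s11z.png

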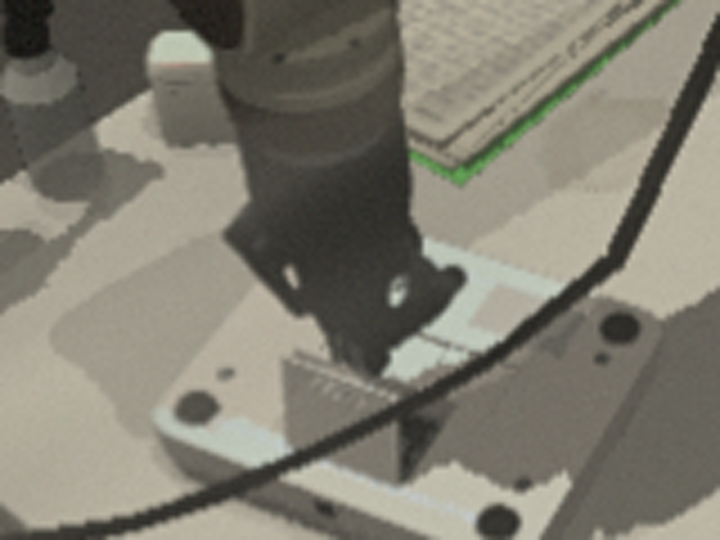

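Call:
carry_out(increments=[[0, 0, 0, 0, 4, 0, 0], [0, 0, 0, 0, 4, 0, 0], [0, 0, 0, 0, 4, 0, 0], [0, 0, 0, 0, 4, 0, 0], [0, 0, 0, 0, 4, 0, 0], [0, 0, 0, 0, 4, 0, 0], [0, 0, 0, 0, 4, 0, 0], [0, 0, 0, 0, 0, 0, 0], [0, 0, 0, 0, 0, 0, 0], [0, 0, 0, 0, 0, 0, 0]])

```text
time: 14.0
ee_pos: [0.5259, -0.0684, 0.0598]
tcp_rot: [152.0, 90.0, 77.5]
wrist_force: [0.8, 0.8, -0.3]
opening: 0.0001
```

Run:
```python
from h import *
togo(70,0,60)
a=vision.camera("side")[:,:,::-1]
r=a[130:250,140:300]; cv2.imwrite("pics/s12z.png",cv2.resize(r,None,fx=4.5,fy=4.5,interpolation=cv2.INTER_CUBIC))
```

```text
t 14.0 scale xy mm [69.1 -0.2] z 59.8 F [ 0.78  0.8  -0.32] open 0.1
shift tool mm [-0.2  0.9 -0.2]
turn tool deg [179.99  -0.     0.  ]
turn tool deg [-0.01 -0.   -0.  ]
tool axes in scale/world:
 [[ 0.     0.964  0.267]
 [ 0.     0.267 -0.964]
 [-1.     0.    -0.   ]]
```

View pics/s12z.png

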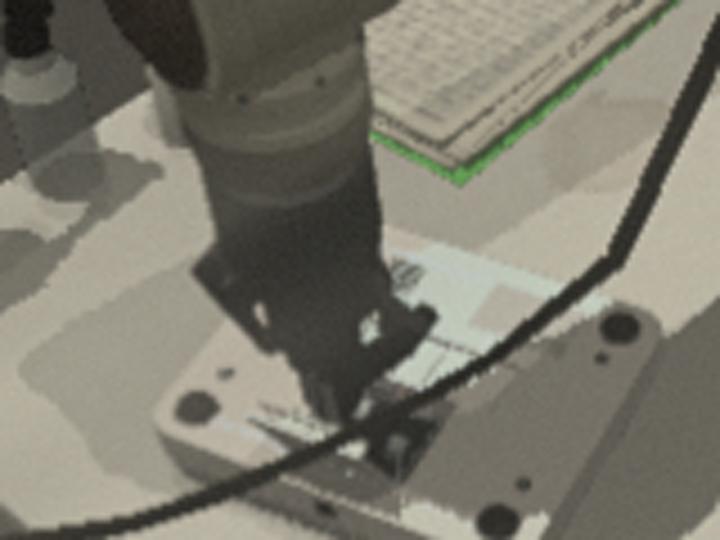

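Call:
carry_out(increments=[[0, 0, 0, 0, -5, 0, 0], [0, 0, 0, 0, -10, 0, 0], [0, 0, 0, 0, -20, 0, 0], [0, 0, 0, -20, -30, 0, 0], [0, 0, 0, -35, -35, 0, 0], [0, 0, 0, -35, -35, 0, 0], [0, 0, 0, -25, -35, 0, 0], [0, 0, 0, 0, -35, 0, 0], [0, 0, 0, 0, 0, 0, 0]])

```text
time: 15.18
ee_pos: [0.3269, -0.1236, 0.1755]
tcp_rot: [49.9, 89.9, -24.7]
wrist_force: [0.2, 0.2, -0.2]
opening: -0.0002
```

Run:
```python
from h import *
state()
a=vision.camera("side")[:,:,::-1]
r=a[150:270,140:300]; cv2.imwrite("pics/s13z.png",cv2.resize(r,None,fx=4.5,fy=4.5,interpolation=cv2.INTER_CUBIC))
a=vision.camera("top")[:,:,::-1]
r=a[115:235,235:395]; cv2.imwrite("pics/t13z.png",cv2.resize(r,None,fx=4.5,fy=4.5,interpolation=cv2.INTER_CUBIC))
for th in(1.57,1.8,2.0):
    x=74.5-62*np.cos(th);z=42.5+62*np.sin(th)
    P=[np.r_[s2w(x,y),z/1000] for y in(-34,34)]
    print(th,np.round((proj("side",P)-[140,150]+.5)*4.5).tolist(),np.round((proj("top",P)-[235,115]+.5)*4.5).tolist())
```

```text
t 15.18 scale xy mm [-137.5   -0.2] z 175.5 F [ 0.24  0.15 -0.15] open -0.2
1.57 [[269.0, 281.0], [386.0, 324.0]] [[371.0, 131.0], [254.0, 161.0]]
1.8 [[254.0, 302.0], [372.0, 346.0]] [[364.0, 108.0], [247.0, 138.0]]
2.0 [[243.0, 324.0], [360.0, 368.0]] [[358.0, 90.0], [242.0, 120.0]]
```

View pics/s13z.png

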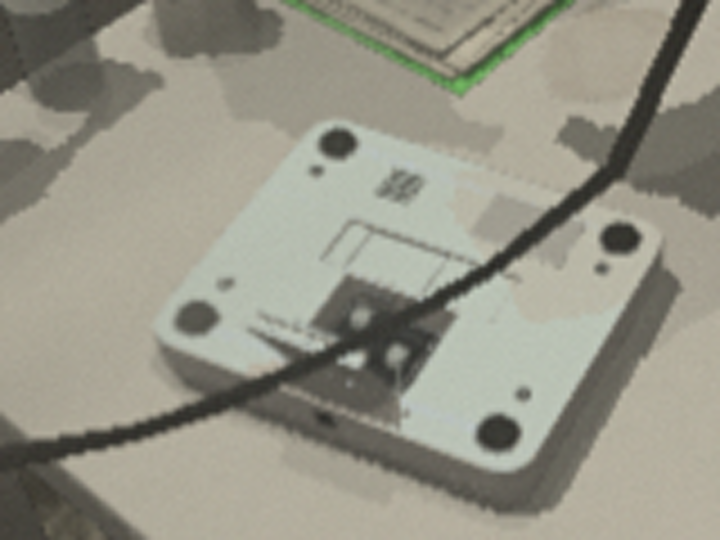

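View pics/t13z.png

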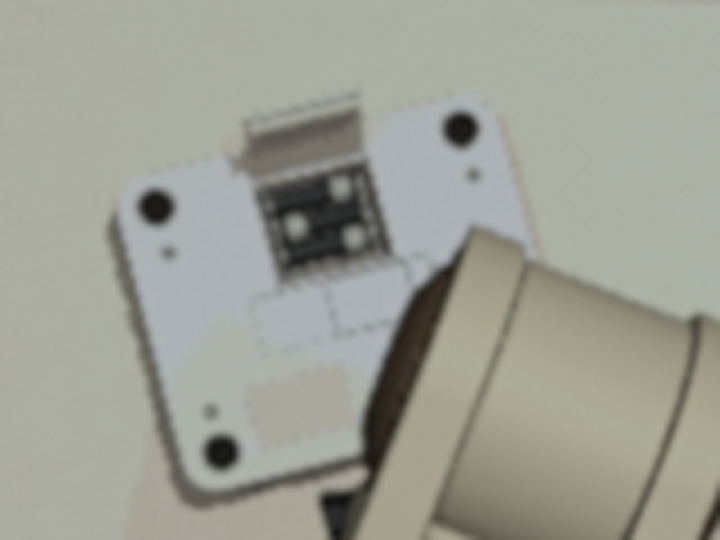

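Side view: the door edge runs from about (245,325) to (360,365), which matches the 2.0 rad prediction. In the top view it runs from about (358,92) to (243,122), which also matches. The three cells lie in the well, the release is flush, and the arm is clear.

```bash
python3 -c "
from workcell import job_done
print(job_done())"
```

```text
the job is handed in; nothing more can be done
None
```

The battery door is open and leaning back at its stop, and I handed the job in at about 15.3 s of the 51 s allowed.

- **Finding the release:** I took the scale's pose from its four feet in both pictures. The hairline seam put the release at about y = −16 mm. I pressed there with the shut fingers and did not need to search along the groove.
- **Pressing:** Force grew softly over about 5 mm of travel, which confirmed it was the release and not rigid floor. The door then sprang ajar, and the side view matched 1.17 rad. The highest force I read was about 10.5 N, against the 40 N limit.
- **Pushing the door over:** I pushed near its free edge at low force, then backed off and lifted clear.

**Last checks:** The door edge in both pictures matches about 2.0 rad. The three cells are in the well and the release looks flush. The wrist force is about zero, so the arm is touching nothing. I did not re-measure the dish, timer and thermometer at the end, but no move came near them.

**One disagreement:** The shut fingertips first touched the groove floor when the reported tool point was about 22 mm below it. The "very end of the fingers" point is therefore well ahead of the real tips. I went by the felt contact and used that offset when setting the height for the door push.

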